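# Lock the climate console's chassis with its hidden-hole pin

### The job

Lock the climate console on the desk: pick up the locking pin by its red grip, put its tip through the slot in the grey front cover, and slide the tip gently along the chassis behind until it drops into the pin hole that you cannot see. Push the pin fully home, collar flush against the cover, and let go of it there. Press gently, never with more than about 25 N, and leave the mouse, mug and calculator where they are.

Things in the scene. Friction and masses are not known exactly. Their poses are not given: they have to be found in the camera images.
- console: Desk climate console, fixed: off-white box 220 wide (y), 150 deep, 94 mm high, green display and blue dial on top. Origin on the desk below the centre of its grey front cover's outer face, the face away from the robot; x points out of the cover, z up; the box reaches to x = -150 mm. The pin goes in along -x. Rigid; damaged by pushes over 25 N. A black chassis plate stands inside, behind the slot.
- slot (a point): Centre of the slot in the 4 mm cover, on its outer face, 55 mm up; axes as the console's. Slot 60 mm long (y), 14 mm high. The chassis' flat face is 24 mm behind the cover's outer face, all along the slot. Its one hole (round, 14 mm, 20 mm deep, rim chamfered 2.5 mm) is at the same height, centre at -18 to +18 mm along y: hidden, not reported, to be felt for. The chassis does not shift under gentle forces.
- pin_grip (a point): Centre of the loose pin's red grip: block 36 mm long (x), 18 wide (y, grip across this), 44 high, standing on the desk, centre 22 mm up, shaft level. The shaft points along its -x, so it goes in with its x along the console's x. Past the grip's -x end: collar, a square plate 36 mm wide and high, 8 thick, then steel shaft 10 mm across, 40 mm long, axis through the grip's centre. Fully home, this point is 26 mm out from the cover.
- pin_tip (a point): End of the pin's shaft, on its axis, 66 mm from the grip's centre; axes as the grip's. The shaft's last 2.5 mm taper to 5.6 mm across. Left in the hole, the pin droops a little in its clearance, which is all right.
- mouse: Black and grey computer mouse, loose, 100 x 58 x 34 mm; origin under its centre. Leave alone.
- mug: Blue mug of tools with red and black handles, loose, 80 mm across, 145 mm high over all; origin under its centre. Leave alone.
- calculator: Grey desk calculator, loose, 130 x 80 x 17 mm; origin under its centre. Leave alone.
- pin: The same locking pin as a whole; origin under the centre of its grip, axes as the grip's. Weighs about 90 g. Pads may push on the collar's back, 18 mm ahead of the grip's centre.
There are look-alikes about, which are no part of the job. What is meant by the pin is not blue, orange or turquoise, and is the larger of those in its own colour.

How it is judged:
By the outcome, as a careful person would: the job done as asked, in the order asked, and still so for the second after the job is handed in, with the robot touching nothing.
It also fails if it takes over 64 s, if anything falls off the work surface, if the arm or the gripper's body presses on something with over 40 N, if the wrist force passes 120 N, or if a joint passes its speed limit or range.

### The arm

A 6-joint arm with a two-finger parallel gripper is mounted at the origin on the work surface. World frame = base frame: x ahead of the robot, y to its left, z up, the work surface at z = 0. Lengths are in m, angles in rad, forces in N, time in s.
With the tool pointing down it reaches from about 0.3 to 0.875 m from the base axis. Payload 6.4 kg.
Tool frame: the origin (TCP) lies on the mounting face of the last link; the fingertips stand 173 mm ahead of it and the grasp point (between the pads) lies 155 mm ahead of it (ctrl.tip_reach is the distance from the TCP to the fingertips, in m); z points along the fingers, y is the line along which they close (so a half turn about z gives the same grasp; the last joint's range is limited). The gripper opens to 85 mm and grips with 20 to 120 N. Pads are 22 mm wide; open, the fingers measure 114 mm over their backs; the gripper's body (76 mm by 85 mm) begins 54 mm behind the grasp point. The pads swing forward as they close: fully open they stand 13 mm farther back than shut.
Start: joints at [1.142, 0.181, 1.607, -0, 1.354, -0.206], TCP at [0.127, 0.561, 0.405] pointing down, gripper open.
Joint ranges: [-2.99, 2.99], [-0.89, 2.07], [0.3, 2.58], [-1.14, 4.28], [0, 2.63], [-3.12, 3.12]. Speed limits (rad/s): [2.57, 2.57, 3.01, 3.14, 3.14, 3.14].

### API

Orientations are given as a unit quaternion [w, x, y, z].
In Python, from bench import ctrl gives the robot as it stands.
- The arm moves only by the shell command python3 -m pendant 'ROWS'. ROWS is JSON, a list that holds one entry, the list of rows, each a list of 7 numbers: the opening, from 0 (shut) to 1 (fully open), then the shift along the tool's x, y, z in mm, then the turn, a rotation vector about the tool's x, y, z in rad. A call has 1 to 5 rows; each row is the pose to reach, as a shift and turn from the pose commanded when the call began, along the tool's axes at that moment; what a row does not reach only later rows make up. A row lasts 1/12 s, in which the tool goes at most 41.7 mm and 7.16 degrees, less where a joint would pass 70% of its speed; a pose out of reach is approached as far as the arm can. A call with a gripper value outside its range is refused whole. The fingers move at their own pace and stop on an object; the grip force is fixed at half the most. Time passes only in rows, so rows that repeat a pose let the fingers close. It gives the time, the measured TCP pose, the force, the opening and the grip force at its end, in the units of the state.
- ctrl.get_obs(): the state, without advancing time (a new reading comes with each control period).
- ctrl.camera(name): name is "side" or "top" or "wrist"; returns the picture (420x560x3 uint8, red, green, blue); there is no depth.
- ctrl.camera_params(name): a dict with "mtx" (3x3 intrinsics, pixels), "world_from_camera" (4x4, takes a point from camera to world coordinates); the wrist camera has in their place "tool_from_camera" (4x4, takes a point from camera to tool coordinates, whose origin is the TCP and whose axes are the flange's). Camera axes: x right, y down, z forward; pixel columns grow to the right and rows downward; lengths in m; the calibration is good to about 2 mm. The wrist camera is an equidistant fisheye: a pixel r from the principal point sees the ray r / f radians off the axis. A picture is of the moment at which its call begins: read the wrist's pose just before it. camera_params takes no time and is no camera call.
- ctrl.hand_in(): hands the job in; it is judged then, once.
Trained networks look in the newest picture that a camera, given by its name, has taken for a name from the list of things; names that differ only in an ending like _2 or _b are one class to them, and where a whole thing is asked for, a point or a joint stands for the part that bears it (a point fixed in the world has none). Each returns a list of dicts, best first, with "confidence" (0 to 1); they miss things now and then, are a little off and sometimes report something else, mostly with a low value. They report only what shows in the picture. A call takes as long as a camera call. They do not tell look-alikes from the thing itself.
- ctrl.boxes_of(camera, name): "point" ([column, row] as shares, 0 to 1, of the picture: columns of its width, rows of its height, amid what is visible of it).
The state is a dict: "time_s": time; "q": joint angles; "dq": joint speeds; "joint_efforts": joint torques, N m; "eef_pos": TCP position; "eef_rot": TCP orientation; "wrist_force": force on the tool from outside, world axes, zero at the start; "torque": the same for the moment, N m; "opening": opening from 0.0 (shut) to 1.0 (fully open); "grasp_force": force on a finger pad.
Only numpy, scipy, OpenCV 4.12 (cv2) and the standard library are available. Lean on these libraries where they do the work, as an engineer would, in place of code of your own. Each camera call takes 0.05 s, during which the arm holds its last target. There are 200 camera calls.

## Working session

There is one attempt and no reset: what is moved stays moved. The work goes in short steps, Python scripts to look and compute and a shell command to move; the robot and the scene stay as the last step left them, time stands still between calls to the robot, and variables do not carry over. Pictures are saved under pics/ and viewed, at most 10 in all, crops included, and the job is handed in when it is done.

```bash
ls; mkdir -p pics; python3 - <<'E'
from bench import ctrl
import cv2
o=ctrl.get_obs();print(o)
for c in("side","top"):
    im=ctrl.camera(c);cv2.imwrite(f"pics/{c}0.png",im[:,:,::-1])
    for n in("console","slot","pin_grip","pin_tip","pin","mouse","mug","calculator"):
        print(c,n,[(round(d["point"][0]*560),round(d["point"][1]*420),round(d["confidence"],2)) for d in ctrl.boxes_of(c,n)])
print(ctrl.camera_params("wrist"))
print(ctrl.get_obs()["time_s"])
E
```

```text
pics
{'time_s': 0.0, 'q': array([ 1.14167370e+00,  1.81502089e-01,  1.60800353e+00,  8.32427810e-06,
        1.35380988e+00, -2.06318503e-01]), 'dq': array([ 0.00179242,  0.00020505, -0.00061735,  0.0002324 , -0.00056374,
        0.00123121]), 'joint_efforts': array([-9.72800626e-04, -4.44877088e+01, -3.51330578e+01, -6.77729968e-04,
        9.41267033e-03, -5.40264102e-05]), 'eef_pos': array([0.12693766, 0.56054941, 0.40380796]), 'eef_rot': array([-2.72970511e-04,  1.11172634e-01,  9.93800736e-01, -8.17038769e-04]), 'wrist_force': array([ 0.05351203, -0.54118358,  0.13512783]), 'torque': array([-0.00316951, -0.02606096,  0.01331766]), 'grasp_force': 0.0, 'opening': 0.99877969904002}
side console [(244, 236, 0.68)]
side slot [(245, 236, 0.69)]
side pin_grip [(406, 308, 0.81), (269, 338, 0.76), (360, 215, 0.65), (380, 271, 0.56), (404, 252, 0.52), (228, 155, 0.34)]
side pin_tip [(360, 217, 0.86), (265, 340, 0.85), (373, 277, 0.7), (402, 311, 0.56)]
side pin [(358, 215, 0.86), (377, 273, 0.8), (403, 311, 0.74), (265, 339, 0.65), (399, 253, 0.57)]
side mouse [(327, 318, 0.59)]
side mug 
[... 303 characters left out ...]
3, 148, 0.49)]
top pin [(411, 325, 0.84), (389, 153, 0.67), (324, 149, 0.65), (445, 204, 0.56), (412, 264, 0.23)]
top mouse [(413, 266, 0.57)]
top mug []
top calculator []
{'mtx': array([[325.1922621 ,   0.        , 278.94140264],
       [  0.        , 325.1922621 , 206.39435229],
       [  0.        ,   0.        ,   1.        ]]), 'tool_from_camera': array([[ 4.45183085e-04, -9.54671970e-01, -2.97659589e-01,
         7.53352219e-02],
       [ 9.99999899e-01,  4.08935502e-04,  1.84048424e-04,
        -1.80246061e-04],
       [-5.39822979e-05, -2.97659641e-01,  9.54672056e-01,
         3.00707711e-02],
       [ 0.00000000e+00,  0.00000000e+00,  0.00000000e+00,
         1.00000000e+00]])}
0.9
```

```bash
python3 - <<'E'
import cv2,numpy as np
a=[cv2.resize(cv2.imread(f"pics/{c}0.png"),(800,600),interpolation=3) for c in("side","top")]
cv2.imwrite("pics/s.png",a[0]);cv2.imwrite("pics/t.png",a[1])
E
```

```text
(no output)
```

View pics/s.png

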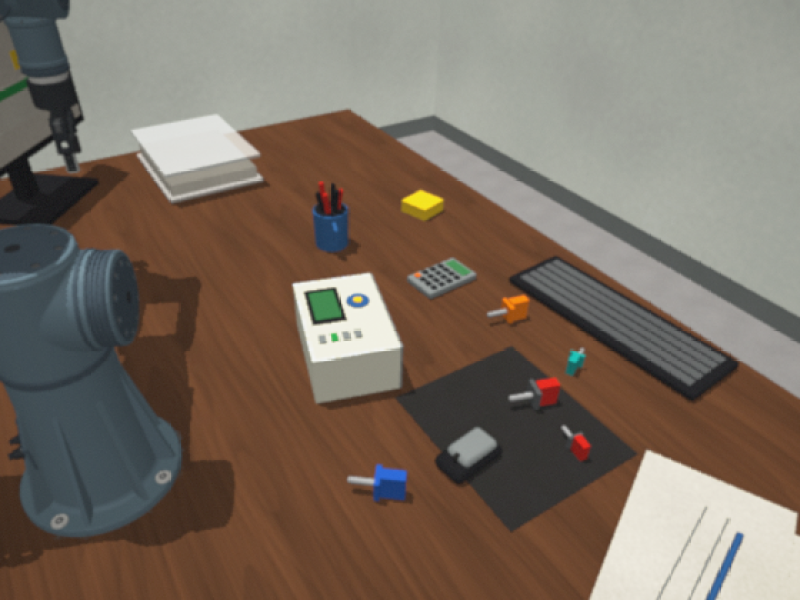

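View pics/t.png

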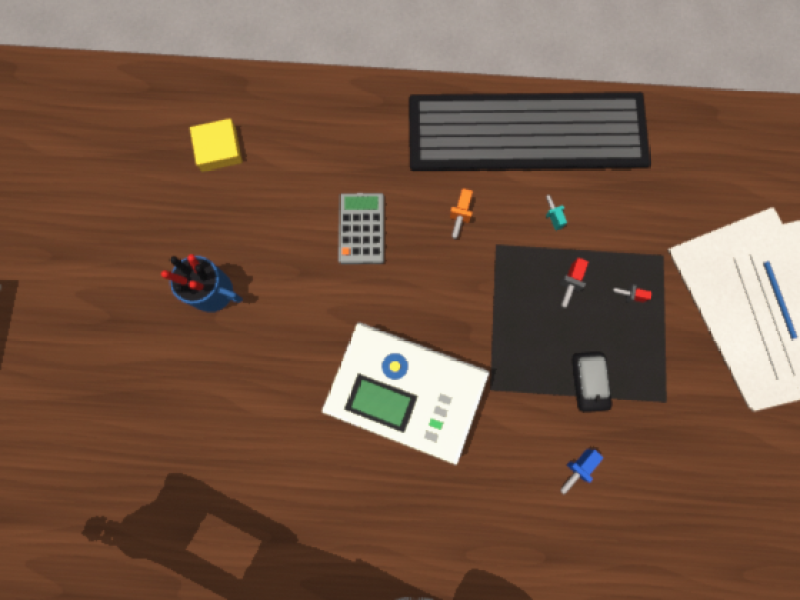

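The side view (800x600) shows the console's cover facing away from the robot. Candidates for the pin in the top view (800x600):
- large red (577,275)
- small red (637,294)
- blue (583,467)
- orange (463,205)
- turquoise (557,213)

By the description it is the large red one, which lies on the black mat. Next I'll measure it and the console.

```bash
cat > h.py <<'E'
import numpy as np,cv2
from bench import ctrl
from scipy.spatial.transform import Rotation as R
def ray(c,p):
    P=ctrl.camera_params(c);T=np.array(P["world_from_camera"]);K=np.array(P["mtx"])
    d=T[:3,:3]@np.linalg.solve(K,[p[0],p[1],1.]);return T[:3,3],d/np.linalg.norm(d)
def onz(c,p,z):
    o,d=ray(c,p);return o+d*(z-o[2])/d[2]
def pose():
    o=ctrl.get_obs();q=o["eef_rot"];return o["eef_pos"],R.from_quat([q[1],q[2],q[3],q[0]]).as_matrix()
def wray(p,ps):
    P=ctrl.camera_params("wrist");K=P["mtx"];T=P["tool_from_camera"]
    v=np.array([p[0]-K[0,2],p[1]-K[1,2]]);r=np.hypot(*v);a=r/K[0,0]
    d=np.r_[v/max(r,1e-9)*np.sin(a),np.cos(a)];t,M=ps
    return t+M@T[:3,3],M@T[:3,:3]@d
def wonz(p,z,ps):
    o,d=wray(p,ps);return o+d*(z-o[2])/d[2]
def wpix(X,ps):
    P=ctrl.camera_params("wrist");K=P["mtx"];T=P["tool_from_camera"];t,M=ps
    c=T[:3,:3].T@(M.T@(np.asarray(X)-t)-T[:3,3]);a=np.arctan2(np.hypot(c[0],c[1]),c[2]);u=c[:2]/np.hypot(c[0],c[1])
    return K[:2,2]+u*a*K[0,0]
E
python3 - <<'E'
from h import *
im=cv2.imread("pics/top0.png");hsv=cv2.cvtColor(im,cv2.COLOR_BGR2HSV)
w=((hsv[...,1]<60)&(hsv[...,2]>200)).astype(np.uint8);w[:, :180]=0;w[:,400:]=0;w[:200]=0
cs=max(cv2.findContours(w,0,1)[0],key=cv2.contourArea)
r=cv2.minAreaRect(cs);b=cv2.boxPoints(r);print(b.round(1),r)
W=np.array([onz("top",p,.094) for p in b]);print("console corners",W.round(4))
print("edges",np.linalg.norm(np.roll(W,-1,0)-W,axis=1))
red=((np.minimum(hsv[...,0],180-hsv[...,0])<6)&(hsv[...,1]>150)&(hsv[...,2]>100)).astype(np.uint8)
n,l,s,c=cv2.connectedComponentsWithStats(red)
for i in range(1,n):
    if s[i,4]>20:print(s[i],c[i],onz("top",c[i],.044).round(4))
print("tip",onz("top",(565/800*560,305/600*420),.022))
for nme,p in(("mouse",(413,266)),("calc",(253,160)),("mug",(140,198)),("blue",(409,325))):print(nme,onz("top",p,.02).round(3))
cv2.imwrite("pics/crop.png",cv2.resize(im[165:300,340:480],(800,771),interpolation=2)[:600])
E
```

```text
[[224.9 287.9]
 [249.3 225.1]
 [343.5 261.7]
 [319.  324.6]] ((284.1568298339844, 274.8110046386719), (101.01895904541016, 67.46678161621094), 21.250505447387695)
console corners [[ 0.3938  0.1685  0.094 ]
 [ 0.5371  0.1268  0.094 ]
 [ 0.469  -0.0895  0.094 ]
 [ 0.3301 -0.0421  0.094 ]]
edges [0.14928582 0.22672771 0.14674254 0.21994689]
[131 178   7  10  44] [133.97727273 181.81818182] [0.6327 0.4217 0.044 ]
[398 180  14  17 148] [404.65540541 187.90540541] [ 0.6625 -0.238   0.044 ]
[112 189  19  10  85] [120.6        193.52941176] [0.6013 0.4499 0.044 ]
[132 196   6   6  30] [134.5        198.66666667] [0.5909 0.4144 0.044 ]
[444 202  12   9  86] [449.48837209 206.11627907] [ 0.6245 -0.3464  0.044 ]
tip [ 0.60215074 -0.22239347  0.022     ]
mouse [ 0.477 -0.267  0.02 ]
calc [0.716 0.139 0.02 ]
mug [0.599 0.41  0.02 ]
blue [ 0.339 -0.258  0.02 ]
```

View pics/crop.png

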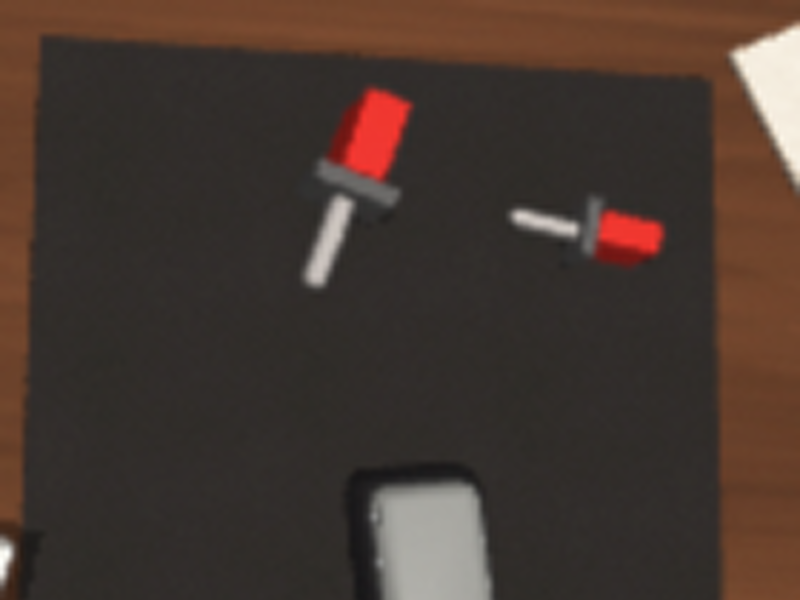

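The crop confirms the choice: the large red grip is at crop (383,133) with its shaft tip at (315,283). The smaller look-alike is at (630,235), and the mouse below is well clear. Moving over there now, with a picture of the console on the way.

```bash
python3 -m pendant '[[[1,-30,-28,0,0,0,0.07],[1,-60,-56,0,0,0,0.07],[1,-90,-85,0,0,0,0.07],[1,-120,-113,0,0,0,0.07],[1,-150,-142,0,0,0,0.07]]]';python3 -m pendant '[[[1,-30,-28,0,0,0,0],[1,-60,-56,0,0,0,0],[1,-90,-85,0,0,0,0],[1,-120,-113,0,0,0,0],[1,-150,-142,0,0,0,0]]]'; python3 -m pendant '[[[1,-30,-28,0,0,0,0],[1,-60,-56,0,0,0,0],[1,-80,-90,0,0,0,0],[1,-80,-110,0,0,0,0],[1,-80,-110,0,0,0,0]]]'
python3 - <<'E'
from h import *
ps=pose();im=ctrl.camera("wrist");cv2.imwrite("pics/w1.png",im[:,:,::-1]);np.savez("w1.npz",t=ps[0],M=ps[1])
print(ps)
for n in("console","pin","pin_grip","slot"):print(n,[(np.round(np.array(d["point"])*[560,420]),round(d["confidence"],2)) for d in ctrl.boxes_of("wrist",n)])
print("pred corners",[wpix(p,ps).round(1) for p in [[.394,.1685,.094],[.537,.127,.094],[.469,-.0895,.094],[.33,-.042,.094]]])
E
```

```text
time_s: 1.32
eef_pos: [0.2424, 0.3877, 0.4047]
eef_rot: [0.0, 0.145, 0.989, 0.0]
wrist_force: [1.3, 0.1, 0.8]
opening: 0.999
grasp_force: 0.0
time_s: 1.73
eef_pos: [0.3449, 0.2083, 0.4051]
eef_rot: [0.001, 0.146, 0.989, 0.0]
wrist_force: [1.4, 0.5, 0.7]
opening: 0.999
grasp_force: 0.0
time_s: 2.15
eef_pos: [0.3895, 0.0785, 0.4047]
eef_rot: [-0.0, 0.148, 0.989, -0.001]
wrist_force: [-0.8, 0.2, -1.2]
opening: 0.999
grasp_force: 0.0
(array([0.3895034 , 0.07848647, 0.40468814]), array([[-9.56052334e-01,  2.93195792e-01, -4.02059039e-04],
       [ 2.93196067e-01,  9.56051517e-01, -1.25009820e-03],
       [ 1.78656215e-05, -1.31304143e-03, -9.99999138e-01]]))
console [(array([265., 229.]), 0.95)]
pin [(array([ 44., 213.]), 0.65), (array([140., 389.]), 0.62)]
pin_grip [(array([ 42., 217.]), 0.96), (array([143., 392.]), 0.6)]
slot [(array([263., 227.]), 0.83)]
pred corners [array([376.2, 170.3]), array([363.2, 308.9]), array([154.1, 304.8]), array([137.9, 171.9])]
```

View pics/w1.png

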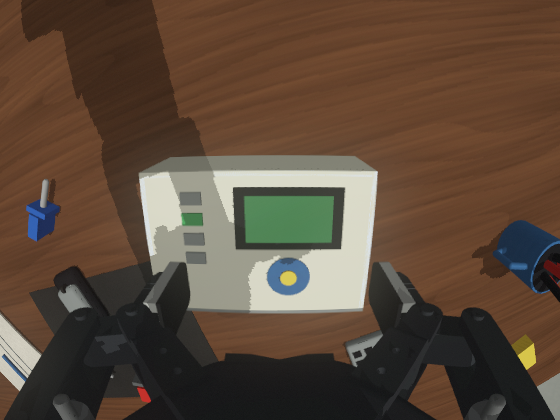

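The picture shows the console top at columns 140–377, rows 171–311, agreeing with the predicted corners. The pin's red grip is at the lower edge, about (143,392).

```bash
python3 - <<'E'
from h import *
d=np.load("w1.npz");ps=(d["t"],d["M"])
im=cv2.imread("pics/w1.png");g=cv2.cvtColor(im,cv2.COLOR_BGR2GRAY).astype(int)
P=[]
for c in list(range(200,258,4))+list(range(322,358,4)):
    s=g[290:330,c];k=np.argmin(np.diff(s));P.append((c,290+k+1))
W=np.array([wonz(p,.094,ps) for p in P]);
print(P)
k,b=np.polyfit(W[:,1],W[:,0],1);r=W[:,0]-k*W[:,1]-b;m=abs(r)<.003;k,b=np.polyfit(W[m,1],W[m,0],1);print("far edge: normal yaw",np.degrees(np.arctan(-k)),"b",b,"resid",r.std(),m.sum())
for p in((140,174),(377,171),(364,311),(153.5,307)):print(p,wonz(p,.094,ps).round(4))
E
python3 -m pendant '[[[1,-40,0,0,0,0,0],[1,-80,-16,0,0,0,0],[1,-115,-40,0,0,0,0],[1,-145,-68,0,0,0,0],[1,-160,-105,0,0,0,0]]]';python3 -m pendant '[[[1,-20,-35,0,0,0,0],[1,-40,-70,0,0,0,0],[1,-60,-105,0,0,0,0],[1,-70,-115,20,0,0,0],[1,-70,-115,40,0,0,0]]]'
```

```text
[(200, np.int64(308)), (204, np.int64(309)), (208, np.int64(309)), (212, np.int64(309)), (216, np.int64(309)), (220, np.int64(309)), (224, np.int64(309)), (228, np.int64(310)), (232, np.int64(310)), (236, np.int64(310)), (240, np.int64(310)), (244, np.int64(310)), (248, np.int64(310)), (252, np.int64(310)), (256, np.int64(310)), (322, np.int64(310)), (326, np.int64(310)), (330, np.int64(310)), (334, np.int64(309)), (338, np.int64(309)), (342, np.int64(309)), (346, np.int64(309)), (350, np.int64(309)), (354, np.int64(309))]
far edge: normal yaw -17.022244670655162 b 0.49717634123347687 resid 0.00038192491691726543 24
(140, 174) [ 0.3326 -0.0406  0.094 ]
(377, 171) [0.3949 0.169  0.094 ]
(364, 311) [0.5401 0.1273 0.094 ]
(153.5, 307) [ 0.4716 -0.0917  0.094 ]
time_s: 2.82
eef_pos: [0.5148, -0.0649, 0.4046]
eef_rot: [0.001, 0.144, 0.99, 0.0]
wrist_force: [0.4, 0.8, -0.0]
opening: 1.001
grasp_force: 0.0
time_s: 3.23
eef_pos: [0.5479, -0.198, 0.3654]
eef_rot: [0.002, 0.147, 0.989, -0.001]
wrist_force: [-0.3, -0.5, -0.4]
opening: 0.999
grasp_force: 0.0
```

```bash
python3 - <<'E'
from h import *
ps=pose();im=ctrl.camera("wrist")[:,:,::-1].copy();cv2.imwrite("pics/w2.png",im);np.savez("w2.npz",t=ps[0],M=ps[1])
print(ps[0])
for n in("pin_tip","pin_grip"):
  for d in ctrl.boxes_of("wrist",n):
    p=np.array(d["point"])*[560,420];print(n,p,d["confidence"],wonz(p,.022,ps))
E
```

```text
[ 0.54788071 -0.19801794  0.36538033]
pin_tip [273.616 273.714] 0.85 [ 0.64306363 -0.23363342  0.022     ]
pin_tip [321.216 339.906] 0.84 [ 0.75343405 -0.20572598  0.022     ]
pin_tip [158.928  14.28 ] 0.82 [ 0.34516441 -0.26154257  0.022     ]
pin_tip [190.008 281.484] 0.7 [ 0.62734698 -0.3289667   0.022     ]
pin_grip [160.328  13.482] 0.81 [ 0.34496782 -0.25992902  0.022     ]
pin_grip [323.512 342.216] 0.74 [ 0.75830122 -0.20384687  0.022     ]
pin_grip [452.704 300.51 ] 0.67 [ 0.75721695 -0.02801251  0.022     ]
pin_grip [193.2   283.416] 0.65 [ 0.63068906 -0.32628551  0.022     ]
pin_grip [276.528 278.292] 0.59 [ 0.64958105 -0.23228801  0.022     ]
```

View pics/w2.png

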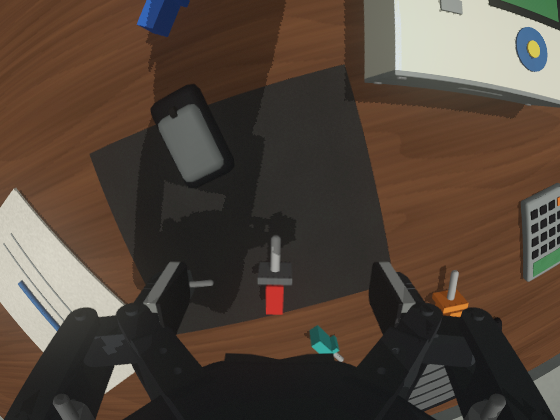

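The pin lies straight ahead with its tip at (275,237), collar at (275,274) and grip top at (275,288–314). The small red pin's shaft is at (200,283).

```bash
python3 - <<'E'
from h import *
d=np.load("w2.npz");ps=(d["t"],d["M"])
im=cv2.imread("pics/w2.png");hsv=cv2.cvtColor(im,cv2.COLOR_BGR2HSV)
red=((np.minimum(hsv[...,0],180-hsv[...,0])<6)&(hsv[...,1]>150)&(hsv[...,2]>100)).astype(np.uint8);red[:,:250]=0;red[:,300:]=0
c=max(cv2.findContours(red,0,1)[0],key=cv2.contourArea);b=cv2.boxPoints(cv2.minAreaRect(c));print(b)
B=np.array([wonz(p,.044,ps) for p in b]);print(B.round(4),np.linalg.norm(np.roll(B,-1,0)-B,axis=1).round(4))
tip=wonz((275.7,238),.0245,ps);sh=wonz((275,262),.027,ps);print("tip",tip,"shaftdir",np.degrees(np.arctan2(*(sh-tip)[[1,0]])))
g=B.mean(0);v=g-tip;print("grip",g,"dist",np.linalg.norm(v[:2]),"yaw",np.degrees(np.arctan2(v[1],v[0])))
print("small red tip",wonz((212,283),.02,ps))
gy=ps[1][:,0];print("tool -x yaw",np.degrees(np.arctan2(-gy[1],-gy[0])))
print("move to above grip center in tool mm",(ps[1].T@(np.r_[g[:2],.022+.155]-ps[0])*1000).round(1))
E
```

```text
[[266. 285.]
 [283. 285.]
 [283. 314.]
 [266. 314.]]
[[ 0.642  -0.2412  0.044 ]
 [ 0.6471 -0.2243  0.044 ]
 [ 0.6833 -0.235   0.044 ]
 [ 0.678  -0.2529  0.044 ]] [0.0177 0.0378 0.0186 0.0378]
tip [ 0.60175676 -0.21853018  0.0245    ] shaftdir -18.596421675705844
grip [ 0.66262847 -0.23836522  0.044     ] dist 0.06402182832864328 yaw -18.048194162134198
small red tip [ 0.63672476 -0.30525924  0.02      ]
tool -x yaw -16.86818831913799
move to above grip center in tool mm [-120.7   -5.   188.9]
```

```bash
python3 -m pendant '[[[0.65,-35,-1,0,0,0,0],[0.65,-70,-3,10,0,0,0],[0.65,-105,-5,20,0,0,0.005],[0.65,-121,-5,50,0,0,0.005],[0.65,-121,-5,80,0,0,0.005]]]'; python3 -m pendant '[[[0.65,0,0,35,0,0,0],[0.65,0,0,70,0,0,0],[0.65,0,0,95,0,0,0],[0.65,0,0,107,0,0,0],[0.65,0,0,107,0,0,0]]]'
python3 - <<'E'
from h import *
ps=pose();im=ctrl.camera("wrist")[:,:,::-1].copy();cv2.imwrite("pics/w3.png",im);np.savez("w3.npz",t=ps[0],M=ps[1])
print("err to grip mm",(ps[1].T@(np.r_[.6626,-.2384,.178]-ps[0])*1000).round(1), ps[0],np.degrees(np.arctan2(-ps[1][1,0],-ps[1][0,0])))
E
```

```text
time_s: 3.8
eef_pos: [0.6646, -0.2347, 0.2877]
eef_rot: [0.004, 0.147, 0.989, -0.001]
wrist_force: [-0.9, -0.4, 0.1]
opening: 0.654
grasp_force: 0.0
time_s: 4.22
eef_pos: [0.66, -0.2331, 0.1752]
eef_rot: [-0.002, 0.147, 0.989, 0.001]
wrist_force: [-1.3, 0.7, -0.7]
opening: 0.653
grasp_force: 0.0
err to grip mm [-4.1 -4.3 -2.8] [ 0.65995204 -0.23307727  0.17520138] -16.950738334725706
```

View pics/w3.png

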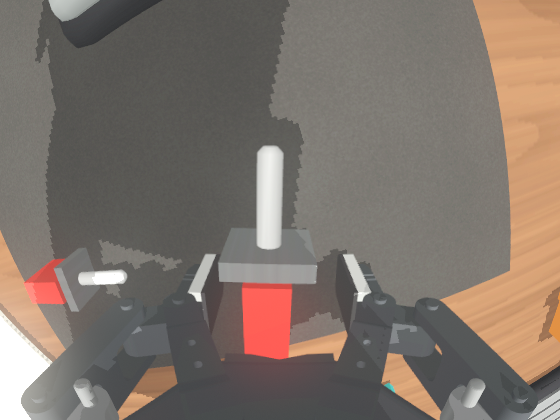

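Pads are at columns 203 and 357, and the pin's axis is at 268. So I shift about 4 mm in −y and 6 mm back from the collar, then close.

```bash
python3 -m pendant '[[[0.65,-6,-4.5,0,0,0,0],[0.65,-6,-4.5,0,0,0,0],[0.65,-6,-4.5,0,0,0,0]]]';python3 -m pendant '[[[0,0,0,0,0,0,0],[0,0,0,0,0,0,0],[0,0,0,0,0,0,0],[0,0,0,0,0,0,0],[0,0,0,0,0,0,0]]]'
```

```text
time_s: 4.52
eef_pos: [0.6663, -0.2422, 0.1808]
eef_rot: [0.002, 0.148, 0.989, -0.001]
wrist_force: [1.0, 0.4, 0.3]
opening: 0.651
grasp_force: 0.0
time_s: 4.93
eef_pos: [0.6651, -0.2413, 0.1784]
eef_rot: [0.0, 0.148, 0.989, -0.0]
wrist_force: [-0.5, 0.9, 3.8]
opening: 0.203
grasp_force: 58.8
```

```bash
python3 -m pendant '[[[0,0,0,-17,0,0,0],[0,0,0,-33,0,0,0],[0,0,35,-33,0,0,0],[0,0,70,-33,0,0,0],[0,0,105,-33,0,0,0]]]';python3 -m pendant '[[[0,25,25,0,0,0,0],[0,50,50,0,0,0,0],[0,75,65,0,0,0,0],[0,100,75,0,0,0,0],[0,100,75,0,0,0,0]]]';python3 -m pendant '[[[0,0,0,0,0,0,0],[0,0,0,0,0,0,0]]]'
python3 - <<'E'
from h import *
ps=pose();im=ctrl.camera("wrist")[:,:,::-1].copy();cv2.imwrite("pics/w4.png",im);np.savez("w4.npz",t=ps[0],M=ps[1])
print(ps, ctrl.get_obs()["wrist_force"])
E
```

```text
time_s: 5.35
eef_pos: [0.6964, -0.1407, 0.2134]
eef_rot: [0.001, 0.149, 0.989, -0.0]
wrist_force: [0.8, 0.0, -1.7]
opening: 0.206
grasp_force: 58.6
time_s: 5.77
eef_pos: [0.6189, -0.0359, 0.2111]
eef_rot: [-0.002, 0.147, 0.989, 0.001]
wrist_force: [0.4, 0.2, -1.7]
opening: 0.2
grasp_force: 58.5
time_s: 5.93
eef_pos: [0.623, -0.0401, 0.2125]
eef_rot: [0.002, 0.148, 0.989, -0.0]
wrist_force: [0.4, -0.8, 0.0]
opening: 0.202
grasp_force: 58.5
(array([ 0.6230417 , -0.04006841,  0.2125089 ]), array([[-9.56057540e-01,  2.93164315e-01,  2.94360319e-03],
       [ 2.93162757e-01,  9.56062070e-01, -9.57398713e-04],
       [-3.09494250e-03, -5.23734324e-05, -9.99995209e-01]])) [-0.15036775 -0.62272443 -0.65578374]
```

View pics/w4.png

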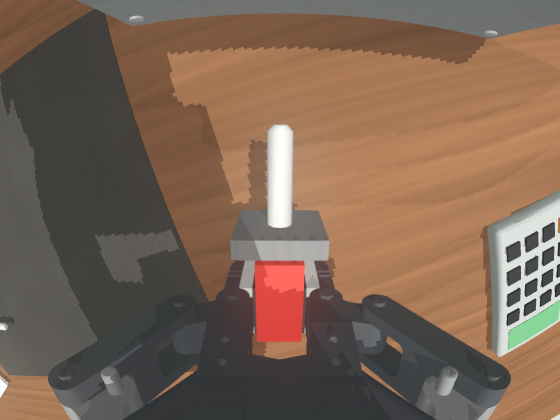

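The pin is held level and square, with its tip at (280,126). The grey cover's lower part shows along the top edge, with screws at (137,20) and (490,34). I'll use those to check the console frame.

```bash
cat >> h.py <<'E'
yaw=np.radians(-17.0);ex=np.array([np.cos(yaw),np.sin(yaw),0]);ey=np.array([-np.sin(yaw),np.cos(yaw),0]);O=np.array([.504,.0182,0])
def con(X):X=np.asarray(X)-O;return np.r_[X@ex,X@ey,X[2]]*1000
E
python3 - <<'E'
from h import *
d=np.load("w4.npz");ps=(d["t"],d["M"])
print("TCP con",con(ps[0]).round(1),"z - offset",ps[0][2]-.1564)
print("tip con",con(wonz((280,126),.0575,ps)).round(1))
for p in((137,20),(490,34)):
    o,dd=wray(p,ps);s=((O-o)@ex)/(dd@ex);print(p,con(o+s*dd).round(1))
for c in(130,200,280,360,440,490): # bottom edge of cover vs desk
    pass
print(con(wonz((280,15),0,ps)))
E
```

```text
TCP con [130.9 -20.9 212.5] z - offset 0.05610889574937278
tip con [ 62.9 -20.6  57.5]
(137, 20) [  -0.  -101.9    5.1]
(490, 34) [  0.  108.6   6.7]
[  2.61760678 -20.38308057   0.        ]
```

```bash
python3 -m pendant '[[[0,20,5,0,0,0,0],[0,38,5,0,0,0,0],[0,50,5,0,0,0,0],[0,56,5,0,0,0,0],[0,56,5,0,0,0,0]]]';python3 -m pendant '[[[0,4,0,0,0,0,0],[0,8,0,0,0,0,0],[0,12,0,0,0,0,0],[0,16,0,0,0,0,0],[0,16,0,0,0,0,0]]]'
python3 - <<'E'
from h import *
o=ctrl.get_obs();print(con(o["eef_pos"]),o["eef_pos"],o["wrist_force"],o["torque"])
cv2.imwrite("pics/top5.png",ctrl.camera("top")[:,:,::-1])
E
```

```text
time_s: 6.4
eef_pos: [0.5699, -0.019, 0.211]
eef_rot: [0.0, 0.149, 0.989, -0.0]
wrist_force: [0.3, -0.7, -0.6]
opening: 0.203
grasp_force: 58.5
time_s: 6.82
eef_pos: [0.5542, -0.0136, 0.2105]
eef_rot: [-0.0, 0.148, 0.989, 0.0]
wrist_force: [-0.0, 0.2, -0.7]
opening: 0.199
grasp_force: 58.6
[ 57.26921439 -15.78478207 210.45871808] [ 0.5541518  -0.01363896  0.21045872] [-0.04791748  0.23071709 -0.65452272] [-0.08928349 -0.00359991 -0.02031018]
```

The tip is about 10 mm inside the slot with no contact force. Now creeping to the chassis.

```bash
python3 -m pendant '[[[0,3,0,0,0,0,0],[0,6,0,0,0,0,0],[0,9,0,0,0,0,0],[0,10,0,0,0,0,0],[0,10,0,0,0,0,0]]]';python3 -m pendant '[[[0,0.7,0,0,0,0,0],[0,1.4,0,0,0,0,0],[0,2,0,0,0,0,0]]]';python3 -m pendant '[[[0,0.5,0,0,0,0,0],[0,1,0,0,0,0,0]]]'
```

```text
time_s: 7.28
eef_pos: [0.5449, -0.0108, 0.2106]
eef_rot: [-0.0, 0.148, 0.989, 0.0]
wrist_force: [-0.2, 0.1, -0.7]
opening: 0.203
grasp_force: 58.6
time_s: 7.53
eef_pos: [0.5436, -0.0105, 0.2109]
eef_rot: [0.001, 0.148, 0.989, -0.0]
wrist_force: [1.6, -0.9, -1.3]
opening: 0.203
grasp_force: 58.5
time_s: 7.7
eef_pos: [0.5432, -0.0104, 0.2112]
eef_rot: [0.002, 0.148, 0.989, -0.0]
wrist_force: [5.4, -1.6, -4.2]
opening: 0.207
grasp_force: 58.4
```

Contact at about 5 N. Sliding along +y.

```bash
python3 -m pendant '[[[0,0,1.3,0,0,0,0],[0,0,2.6,0,0,0,0],[0,0,4,0,0,0,0]]]';python3 -m pendant '[[[0,0,1.3,0,0,0,0],[0,0,2.6,0,0,0,0],[0,0,4,0,0,0,0]]]'; python3 -m pendant '[[[0,0,1.3,0,0,0,0],[0,0,2.6,0,0,0,0],[0,0,4,0,0,0,0]]]'
```

```text
time_s: 7.95
eef_pos: [0.5443, -0.007, 0.2113]
eef_rot: [0.001, 0.148, 0.989, -0.001]
wrist_force: [2.7, -3.0, -1.1]
opening: 0.203
grasp_force: 58.6
time_s: 8.2
eef_pos: [0.5455, -0.0031, 0.2113]
eef_rot: [0.001, 0.148, 0.989, -0.001]
wrist_force: [4.1, -4.7, -0.2]
opening: 0.203
grasp_force: 58.6
time_s: 8.45
eef_pos: [0.5466, 0.0007, 0.2113]
eef_rot: [0.001, 0.148, 0.989, -0.001]
wrist_force: [4.4, -3.7, -0.6]
opening: 0.204
grasp_force: 58.6
```

```bash
python3 -m pendant '[[[0,0,1.3,0,0,0,0],[0,0,2.6,0,0,0,0],[0,0,4,0,0,0,0]]]';python3 -m pendant '[[[0,0,1.3,0,0,0,0],[0,0,2.6,0,0,0,0],[0,0,4,0,0,0,0]]]'
```

```text
time_s: 8.7
eef_pos: [0.5478, 0.0045, 0.2113]
eef_rot: [0.001, 0.148, 0.989, -0.001]
wrist_force: [3.7, -5.2, -1.0]
opening: 0.2
grasp_force: 58.6
time_s: 8.95
eef_pos: [0.5489, 0.0084, 0.2113]
eef_rot: [0.001, 0.148, 0.989, -0.001]
wrist_force: [2.9, -4.2, -0.2]
opening: 0.203
grasp_force: 58.7
```

```bash
python3 -m pendant '[[[0,0.5,1.3,0,0,0,0],[0,0.5,2.6,0,0,0,0],[0,0.5,4,0,0,0,0]]]';python3 -m pendant '[[[0,0,1.3,0,0,0,0],[0,0,2.6,0,0,0,0],[0,0,4,0,0,0,0]]]'
```

```text
time_s: 9.2
eef_pos: [0.5485, 0.0132, 0.2105]
eef_rot: [-0.001, 0.149, 0.989, 0.0]
wrist_force: [-0.1, 0.3, -0.9]
opening: 0.203
grasp_force: 58.9
time_s: 9.45
eef_pos: [0.5498, 0.0171, 0.2104]
eef_rot: [-0.0, 0.148, 0.989, 0.0]
wrist_force: [-0.3, -1.4, -1.3]
opening: 0.205
grasp_force: 58.8
```

The force dropped out at about y = +8 mm in my frame, so the tip is over the hole. Probing inward gently.

```bash
python3 -m pendant '[[[0,0.8,0,0,0,0,0],[0,1.6,0,0,0,0,0],[0,2.4,0,0,0,0,0],[0,2.4,0,0,0,0,0]]]';python3 -m pendant '[[[0,0.5,0,0,0,0,0],[0,1,0,0,0,0,0],[0,1,0,0,0,0,0]]]'
```

```text
time_s: 9.78
eef_pos: [0.5477, 0.0175, 0.2108]
eef_rot: [0.0, 0.148, 0.989, -0.0]
wrist_force: [-0.2, -2.3, -0.1]
opening: 0.205
grasp_force: 58.9
time_s: 10.03
eef_pos: [0.5468, 0.0177, 0.2108]
eef_rot: [0.0, 0.148, 0.989, -0.0]
wrist_force: [1.1, -3.0, 0.7]
opening: 0.203
grasp_force: 58.9
```

```bash
python3 -m pendant '[[[0,0,-0.8,0,0,0,0],[0,0,-1.5,0,0,0,0],[0,0.7,-1.5,0,0,0,0],[0,1.4,-1.5,0,0,0,0],[0,2,-1.5,0,0,0,0]]]';python3 -m pendant '[[[0,1,0,0,0,0,0],[0,2,0,0,0,0,0],[0,3,0,0,0,0,0]]]'
```

```text
time_s: 10.45
eef_pos: [0.5442, 0.0172, 0.2105]
eef_rot: [-0.0, 0.148, 0.989, 0.0]
wrist_force: [-0.5, -0.7, -1.5]
opening: 0.206
grasp_force: 58.9
time_s: 10.7
eef_pos: [0.5415, 0.018, 0.2107]
eef_rot: [-0.0, 0.148, 0.989, 0.0]
wrist_force: [0.4, -0.0, -0.2]
opening: 0.205
grasp_force: 58.9
```

```bash
python3 -m pendant '[[[0,1,0,0,0,0,0],[0,2,0,0,0,0,0],[0,3,0,0,0,0,0],[0,4,0,0,0,0,0]]]';python3 -m pendant '[[[0,0.7,0,0,0,0,0],[0,1.4,0,0,0,0,0],[0,2,0,0,0,0,0]]]'; python3 -m pendant '[[[0,0.5,0,0,0,0,0],[0,1,0,0,0,0,0]]]'
```

```text
time_s: 11.03
eef_pos: [0.5377, 0.0191, 0.2107]
eef_rot: [0.0, 0.148, 0.989, -0.0]
wrist_force: [-0.2, 0.6, 0.2]
opening: 0.208
grasp_force: 58.9
time_s: 11.28
eef_pos: [0.5361, 0.0196, 0.2108]
eef_rot: [0.001, 0.148, 0.989, -0.0]
wrist_force: [3.2, -1.1, -3.0]
opening: 0.207
grasp_force: 58.7
time_s: 11.45
eef_pos: [0.5358, 0.0197, 0.2111]
eef_rot: [0.002, 0.148, 0.989, -0.0]
wrist_force: [6.6, -2.5, -4.8]
opening: 0.203
grasp_force: 58.4
```

Collar contact at 16 mm past the chassis face, so the pin is home. A little seat pressure, then release.

```bash
python3 -m pendant '[[[0,0.7,0,0,0,0,0],[0,0.7,0,0,0,0,0]]]'; python3 -m pendant '[[[0.3,0,0,0,0,0,0],[0.5,0,0,0,0,0,0],[0.6,0,0,0,0,0,0],[0.6,0,0,0,0,0,0],[0.6,0,0,0,0,0,0]]]'
python3 - <<'E'
from h import *
im=ctrl.camera("wrist")[:,:,::-1].copy();cv2.imwrite("pics/w6.png",im);print(ctrl.get_obs()["wrist_force"])
E
```

```text
time_s: 11.62
eef_pos: [0.5356, 0.0197, 0.2114]
eef_rot: [0.002, 0.148, 0.989, -0.0]
wrist_force: [7.0, -1.9, -4.9]
opening: 0.204
grasp_force: 58.6
time_s: 12.03
eef_pos: [0.534, 0.0203, 0.2106]
eef_rot: [-0.0, 0.148, 0.989, 0.0]
wrist_force: [-0.8, -0.4, -0.6]
opening: 0.598
grasp_force: 0.0
[ 0.1817742  -0.35610908  0.50150499]
```

View pics/w6.png

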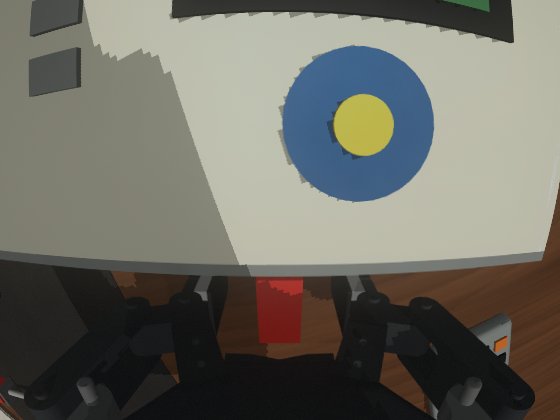

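The console top covers the view of the collar. The red grip sits square to the cover at (280,310), with both pads clear of it. Now lifting straight up and backing off for a check.

```bash
python3 -m pendant '[[[0.6,0,0,-15,0,0,0],[0.6,0,0,-35,0,0,0],[0.6,0,0,-65,0,0,0],[0.6,0,0,-90,0,0,0],[0.6,-30,0,-100,0,0,0]]]'; python3 -m pendant '[[[0.6,-35,0,0,0,0,0],[0.6,-70,0,0,0,0,0],[0.6,-100,0,0,0,0,0],[0.6,-110,0,0,0,0,0],[0.6,-110,0,0,0,0,0]]]'
python3 - <<'E'
from h import *
ps=pose();im=ctrl.camera("wrist")[:,:,::-1].copy();print(ps[0]);np.savez("w7.npz",t=ps[0],M=ps[1])
cv2.imwrite("pics/w7full.png",im)
cv2.imwrite("pics/w7.png",cv2.resize(im[0:260,130:430],(690,598),interpolation=2))
E
```

```text
time_s: 12.5
eef_pos: [0.5609, 0.0128, 0.3137]
eef_rot: [-0.0, 0.148, 0.989, 0.0]
wrist_force: [2.2, -0.3, -0.6]
opening: 0.602
grasp_force: 0.0
time_s: 12.92
eef_pos: [0.6698, -0.022, 0.3104]
eef_rot: [0.001, 0.149, 0.989, -0.0]
wrist_force: [-0.3, 1.0, -0.3]
opening: 0.599
grasp_force: 0.0
[ 0.66981878 -0.02202857  0.31038477]
```

View pics/w7.png

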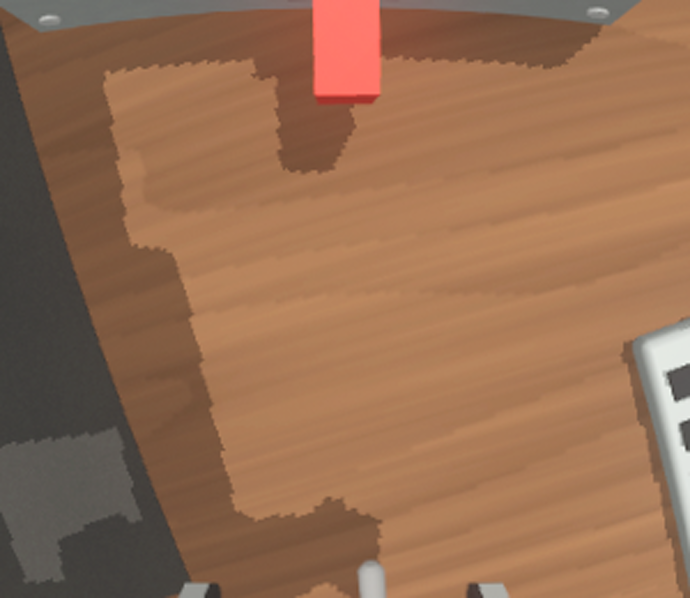

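```bash
python3 - <<'E'
from h import *
d=np.load("w7.npz");ps=(d["t"],d["M"]);s=260/598
for z in(.077,.073):
    for p in((316,97),(379,95)):print("top outer edge",z,con(wonz((130+p[0]*s,p[1]*s),z,ps)).round(1))
    for p in((317,103),(376,102)):print("bottom outer",con(wonz((130+p[0]*s,p[1]*s),z-.044,ps)).round(1))
for p in((50,21),(598,13)):
    o,dd=wray((130+p[0]*s,p[1]*s),ps);k=((O-o)@ex)/(dd@ex);print(con(o+k*dd).round(1))
E
python3 -m pendant '[[[0.6,-30,0,-10,0,0.06,0],[0.6,-60,0,-20,0,0.12,0],[0.6,-60,0,-30,0,0.24,0],[0.6,-60,0,-30,0,0.36,0],[0.6,-60,0,-30,0,0.48,0]]]'
python3 - <<'E'
from h import *
P=np.array(pose()[0]);ps=pose();im=ctrl.camera("wrist")[:,:,::-1].copy();print(ps);np.savez("w8.npz",t=ps[0],M=ps[1])
cv2.imwrite("pics/w8full.png",im);print([wpix(O+a*ex/1000+b*ey/1000+[0,0,c/1000],ps).round() for a,b,c in((26,12,55),(0,0,94),(0,0,0))])
E
```

```text
top outer edge 0.077 [53.4  3.1 77. ]
top outer edge 0.077 [52.9 19.8 77. ]
bottom outer [46.5  1.9 33. ]
bottom outer [46.1 20.9 33. ]
top outer edge 0.073 [52.6  2.9 73. ]
top outer edge 0.073 [52. 20. 73.]
bottom outer [45.7  1.7 29. ]
bottom outer [45.4 21.1 29. ]
[   0.  -100.9    6.5]
[  0.  105.4   8.7]
time_s: 13.38
eef_pos: [0.725, -0.0381, 0.3423]
eef_rot: [-0.237, 0.144, 0.96, 0.036]
wrist_force: [-0.5, 1.0, -0.5]
opening: 0.602
grasp_force: 0.0
(array([ 0.72504332, -0.03812837,  0.34225902]), array([[-8.46090704e-01,  2.92977606e-01, -4.45302866e-01],
       [ 2.59180373e-01,  9.56119289e-01,  1.36606882e-01],
       [ 4.65785417e-01,  1.68050188e-04, -8.84897687e-01]]))
[array([280., 140.]), array([267.,  97.]), array([270., 137.])]
```

```bash
python3 - <<'E'
import cv2
im=cv2.imread("pics/w8full.png");cv2.imwrite("pics/w8.png",cv2.resize(im[75:195,200:360],(800,600),interpolation=2))
E
```

```text
(no output)
```

View pics/w8.png

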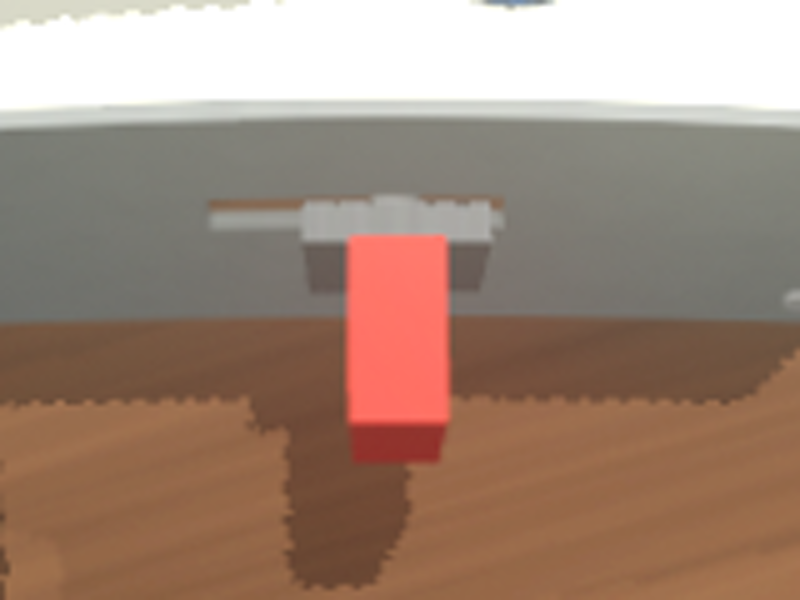

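The crop shows the pin in the slot, drooping. The grip top spans rows 237–422, and the collar top rows 203–240, with a sliver of shaft showing above it. I'll fit how far out and how tilted it is.

```bash
python3 - <<'E'
from h import *
from scipy.optimize import least_squares
d=np.load("w8.npz");ps=(d["t"],d["M"])
# (pin x from grip centre, y, z mm) -> crop pixel
C=[((18,-9,22),(349,422)),((18,9,22),(449,422)),((18,-9,-22),(353,462)),((18,9,-22),(440,462)),((-18,-9,22),(347,237)),((-18,9,22),(447,237)),
((-18,-18,18),(304,241)),((-18,18,18),(491,241)),((-26,-18,18),(302,203)),((-26,18,18),(491,203)),((-18,-18,-18),(310,292)),((-18,18,-18),(482,292))]
def proj(X):return wpix(O+(X[0]*ex+X[1]*ey+[0,0,X[2]])/1000,ps)
def pred(v,L):
    t=v[3];return np.array([proj([v[0]+a*np.cos(t)+c*np.sin(t),v[1]+b,v[2]+c*np.cos(t)-a*np.sin(t)]) for a,b,c in L])
ob=np.array([(200+u/5,75+w/5) for _,(u,w) in C]);L=[a for a,_ in C]
r=least_squares(lambda v:(pred(v,L)-ob).ravel(),[27,12,55,0.05]);s=np.sqrt(np.diag(np.linalg.inv(r.jac.T@r.jac))*2*r.cost/(24-4))
print("x,y,z,tilt",r.x.round(2),"deg",np.degrees(r.x[3]),"sd",s.round(2),"rms px",np.sqrt(2*r.cost/24))
# cover: top edge row 118@400, bottom row 320, slot left end 210, right 503, rows ~200
for z,(u,w) in((94,(400,118)),(0,(400,320))):
    print("cover edge",z,con(wonz((200+u/5,75+w/5),z/1000,ps)).round(1))
for p in((209,212),(504,212)):
    o,dd=wray((200+p[0]/5,75+p[1]/5),ps);k=((O-o)@ex)/(dd@ex);print("slot end",con(o+k*dd).round(1))
E
```

```text
x,y,z,tilt [30.15 11.24 48.45  0.14] deg 7.829212195625341 sd [0.38 0.07 0.89 0.  ] rms px 0.23034639640091864
cover edge 94 [ 1.8 11.7 94. ]
cover edge 0 [ 2.8 12.   0. ]
slot end [ -0.  -26.9  52.4]
slot end [ 0.  32.9 51.8]
```

The fit gives a grip centre about 28 mm out from the cover (measured in the same view), with a 7.8° droop. That is where the pin sits with the collar's lower edge against the cover, so it is home with just its natural droop. The robot is clear, so I'm handing in.

```bash
python3 -c "
from bench import ctrl
print(ctrl.hand_in())"
```

```text
the job is handed in; nothing more can be done
None
```

The locking pin is in the hidden hole with its collar against the cover, drooping about 8° with its grip centre about 28 mm out instead of 26; it is released, no wrist reading passed about 9 N, the mouse, mug and calculator were never touched, and I handed the job in at about 13.5 s.

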